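# Flip the tool-status flag to the comb face

## Task

The tools on the turntable are back from cleaning, so set the station's status flag to ready: with a fingertip, gently swing the hinged white paddle up and right over its hinge and press it down fully onto its far stops, so that the face with the raised comb shows upwards. Do not grip the paddle or slap it over, do not lift, tip or shove its stand, and leave the turntable's tools and the other things on the mat where they are.

Things in the scene. Friction and masses are not known exactly. Their poses are not given: they have to be found in the camera images.
- stand: Loose steel stand of the flag on the mat, 0.95 kg; slides under about 7 N. Base plate 130 (x) x 140 (y) x 8 mm, two upright cheeks 5 mm thick at y = +-63.5 mm, 102 mm high. Origin: centre of the underside, 4 mm above the table (mat). z up, y along the axle, x from the near side, where the paddle lies at the start (-x, towards the robot), to the far side, where it must end. Yaw within 20 degrees.
- paddle (a joint): Angle of the paddle about the axle, rad. 0 = on the near (-x) stops, sloping 30 degrees up from axle to free edge, ring-and-bar face up; 1.05 = upright; pi = on the far (+x) stops, sloping 30 degrees down to its free edge, comb face up. Starts at 0 to 0.35. A friction hinge (0.03 N m: 0.2 to 0.8 N at the free edge moves it) keeps it where it is left. The rubber stops give slightly.
- pivot (a point): Middle of the axle, 92 mm above the stand's underside; axes as the stand's. At each end is a T-shaped cheek: stem 30 mm wide in x, crossbar 70 mm long sloping 30 degrees down towards +x, like the resting paddle. Stop pins 8 mm thick reach 17 mm inwards from the cheeks, 28 mm out from the axle, just under the resting paddle. Otherwise the space under the paddle is open.
- paddle_tip (a point): Middle of the outer end of the paddle's finger tab, 70 mm from the axle, mid-thickness. White plastic paddle, 5 mm thick, 110 mm wide along the axle, reaching 58 mm out; the tab, 44 mm wide, is in the middle of the free edge. -x points from axle to tab, z out of the face with a raised ring and slanting bar; the other face has a raised comb (both black, 2 mm proud).
- comb: Bystander: steel comb 170 x 34 x 6 mm lying on the turntable; origin centre of its underside, x along it.
- brush: Bystander: orange pin brush 200 x 58 x 28 mm, pins up, lying on the turntable; origin on its underside near mid-length, x along it towards the head.
- tub: Bystander: closed white tub, 79 mm across, 62 mm tall, on the turntable; origin centre of its underside.
- dish: Bystander: small glass dish, 80 mm across, 24 mm tall, on the turntable; origin centre of its underside. (The turntable is a dark wooden disc 290 mm across with its top 28 mm above the table; it spins if pushed.)
- shears: Bystander: closed steel shears 165 x 65 x 8 mm lying on the mat beside the stand; origin near the blade pivot, x towards the points.
- tin: Bystander: round aluminium tin, 62 mm across, 36 mm tall, on the mat on the other side of the stand; origin centre of its underside.
- spray: Bystander: clear spray bottle with black trigger head, 62 mm across, 166 mm tall, on the mat well beyond stand and turntable; origin centre of its underside.
Mind the look-alikes: they are no part of the job. Leave any blue or yellow look-alike of the stand alone.

How it is judged (in metres and radians):
On the way:
1. the fingers push the paddle up past upright (value of joint paddle between 0.9 and 2.4 rad and contact force between the fingers and paddle above 0.05 N), for 0.05 s.
At the end, for the whole second after the job is handed in: The paddle lies on the far stops with the comb face up, within about 6 degrees of fully home (joint over 3.04 rad), at rest; the stand stands upright (within 3 degrees) and within 40 mm of where it was; comb, brush, tub, dish, shears, tin and spray bottle are each within 30 mm of where they were (value of joint paddle above 3.04 rad and velocity of joint paddle between -0.1 and 0.1 rad/s and angle between stand's own z axis and vertical below 0.05 rad and distance of stand from where it was at the start of the episode below 0.04 m and linear speed of stand below 0.02 m/s and distance of each of comb, brush, tub, dish, shears, tin, spray from where it was at the start of the episode below 0.03 m); the robot touches nothing.
It fails at once if the stand is lifted (12 mm), tipped (about 9 degrees) or shoved more than 40 mm (height (world z) of stand above 0.016 m or angle between stand's own z axis and vertical above 0.15 rad or distance of stand from where it was at the start of the episode above 0.04 m).
It fails at once if the paddle is flicked or slapped over (faster than 8 rad/s) (velocity of joint paddle above 8 rad/s).
It fails at once if the paddle is taken between the fingers (touched while the point between the pads lies inside it) (contact force between the fingers and paddle above 0.5 N and z of the grasp point in the frame of paddle_tip between -0.004 and 0.004 m and x of the grasp point in the frame of paddle_tip below 0.064 m and ((x of the grasp point in the frame of paddle_tip above -0.004 m and y of the grasp point in the frame of paddle_tip between -0.02 and 0.02 m) or (x of the grasp point in the frame of paddle_tip above 0.012 m and y of the grasp point in the frame of paddle_tip between -0.055 and 0.055 m))).
It fails at once if the paddle is rammed (over 60 N between fingers and paddle) (contact force between the fingers and paddle above 60 N).
It fails at once if a tool, vessel or other bystander is lifted or moved more than 30 mm (distance of any of comb, brush, tub, dish, shears, tin, spray from where it was at the start of the episode above 0.03 m).
It also fails if it takes over 42 s, if anything falls off the work surface, if the arm or the gripper's body presses on something with over 40 N, if the wrist force passes 120 N, or if a joint passes its speed limit or range.

## Robot

A 7-joint arm with a two-finger parallel gripper is mounted at the origin on the work surface. World frame = base frame: x ahead of the robot, y to its left, z up, the work surface at z = 0. Lengths are in m, angles in degrees, forces in N, time in s.
With the tool pointing down it reaches from about 0.425 to 0.875 m from the base axis. Payload 4.7 kg.
Tool frame: the origin (TCP) lies midway between the tips of the shut fingers; the grasp point (between the pads) lies 19 mm behind it; y points along the fingers, x is the direction in which the jaws open and shut, and the axes are right-handed (so a half turn about y gives the same grasp; the last joint's range is limited). The gripper opens to 87 mm and grips with 3 to 60 N. Pads are 19 mm wide; open, the fingers measure 117 mm over their backs; the gripper's body (75 mm by 190 mm) begins 51 mm behind the grasp point.
Start: joints at [71.969, 18.392, -4.016, 83.108, 1.295, 78.541, -3.26], TCP at [0.21, -0.615, 0.198] pointing down, gripper open.
Joint ranges: [-163.93, 163.93], [-17.29, 119.83], [-79.2, 71.16], [3.27, 140.29], [-89.18, 269.18], [5.43, 117.66], [-154.24, 154.24]. Speed limits (degrees/s): [147.25, 147.25, 180, 180, 180, 180, 180].

## Interface

Orientations are given as [roll, pitch, yaw] about the fixed x, y, z axes, in that order (R = Rz(yaw) Ry(pitch) Rx(roll)).
In Python, from cell import env gives the robot as it stands.
- The arm moves only by the tool carry_out, never from a script. Its argument "targets" is a list of rows, each a list of 2 entries, a list of its own where there are three numbers: the shift along the tool's x, y, z in mm, then the turn, a rotation vector about the tool's x, y, z in degrees. A call has 1 to 12 rows; each row shifts and turns the commanded pose from where the row before left it, along the tool's axes as they then stand; what a row does not reach is not made up. A row lasts 1/10 s, in which the tool goes at most 50 mm and 8.59 degrees, less where a joint would pass 70% of its speed; a pose out of reach is approached as far as the arm can. A call with a gripper value outside its range is refused whole. "jaw" is the opening, from 0 (shut) to 1 (fully open), set as the call begins (left out, the last holds). The fingers move at their own pace and stop on an object; "squeeze" is the grip in N (left out, the last holds). Time passes only in rows, so rows that do not move let the fingers close. It gives the time, the measured TCP pose, the force and the opening at its end, in the units of the state.
- env.get_obs(): the state, without advancing time (a new reading comes with each control period).
- env.read_camera(name): name is "scene" or "top" or "wrist"; returns the picture (480x640x3 uint8, red, green, blue); there is no depth.
- env.get_calibration(name): a dict with "fx", "fy", "cx", "cy" (pixels), "R" (3x3) and "t" (3): a world point X has camera coordinates R X + t; the wrist camera has in their place "hand_eye" (4x4, takes a point from camera to tool coordinates, whose origin is the TCP and whose axes are the tool frame's). Camera axes: x right, y down, z forward; pixel columns grow to the right and rows downward; lengths in m; the calibration is good to about 2 mm. A picture is of the moment at which its call begins: read the wrist's pose just before it. get_calibration takes no time and is no camera call.
- env.sign_off(): hands the job in, once; it reports no verdict.
Trained networks look in the newest picture that a camera, given by its name, has taken for a name from the list of things; names that differ only in an ending like _2 or _b are one class to them, and where a whole thing is asked for, a point or a joint stands for the part that bears it (a point fixed in the world has none). Each returns a list of dicts, best first, with "p" (0 to 1); they miss things now and then, are a little off and sometimes report something else, mostly with a low value. They report only what shows in the picture. A call takes as long as a camera call. They do not tell look-alikes from the thing itself.
- env.outline_of(camera, label): "mask" (480x640 bool, what is visible of it) and "xy" ([column, row] in pixels, amid what is visible of it).
The state is a dict: "time_s": time; "qpos": joint angles; "joint_velocities": joint speeds; "effort": joint torques, N m; "tool_pos": TCP position; "tool_rot": TCP orientation; "force": force on the tool from outside, world axes, zero at the start; "wrist_torque": the same for the moment, N m; "grip_width": finger opening in m.
Only numpy, scipy, OpenCV 4.12 (cv2) and the standard library are available. Lean on these libraries where they do the work, as an engineer would, in place of code of your own. Each camera call takes 0.05 s, during which the arm holds its last target.

## Working session

There is one attempt and no reset: what is moved stays moved. The work goes in short steps, Python scripts to look and compute and a tool call to move; the robot and the scene stay as the last step left them, time stands still between calls to the robot, and variables do not carry over. Pictures are saved under pics/ and viewed, and the job is handed in when it is done.

Besides the shell and the picture viewer there is one more tool, called as name(argument=value, ...) on one line, values as JSON. carry_out: Moves the arm, as the interface text tells. Its arguments: {"type":"object","properties":{"targets":{"type":"array","items":{"type":"array"}},"jaw":{"type":"number"},"squeeze":{"type":"number"}},"required":["targets"]}

```bash
mkdir -p pics; ls; python3 - <<'E'
from cell import env
import cv2
o=env.get_obs(); print({k:(v if not hasattr(v,'round') else v) for k,v in o.items()})
for c in ["scene","top"]:
    im=env.read_camera(c); cv2.imwrite(f"pics/{c}0.png",im[:,:,::-1])
    k=env.get_calibration(c); print(c,k)
print(env.get_calibration("wrist"))
E
```

```text
pics
{'time_s': 0.0, 'qpos': array([71.97077214, 18.43832663, -4.0160832 , 83.174996  ,  1.29601963,
       78.54017135, -3.26116524]), 'joint_velocities': array([ 0.04117036,  0.0651583 , -0.00229193,  0.1427922 ,  0.04809632,
       -0.04703055,  0.04210392]), 'effort': array([-1.21813091e-04, -4.91287029e+01, -4.03951239e-01, -3.12532961e+01,
       -6.38588704e-02,  4.40629700e-02,  1.73648696e-04]), 'tool_pos': array([ 0.20962723, -0.61463916,  0.19726912]), 'tool_rot': array([-90.00656859,   0.10819193, -71.16146484]), 'force': array([ 0.517233  , -0.21687181,  0.03784066]), 'wrist_torque': array([0.01316379, 0.01964283, 0.06076153]), 'grip_width': 0.08709546944269582}
scene {'fx': 438.3168969341461, 'fy': 438.3168969341461, 'cx': 317.4133969645623, 'cy': 245.95961330560783, 'R': array([[-0.8204712 ,  0.57164601,  0.00691726],
       [ 0.41611089,  0.6054446 , -0.67844569],
       [-0.39201879, -0.55376681, -0.73461799]]), 't': array([ 0.32322397, -0.20694438,  1.46674063])}
top {'fx': 555.58254389121, 'fy': 555.58254389121, 'cx': 311.3872269762138, 'cy': 248.02957564696507, 'R': array([[-0.0141485 , -0.99970349, -0.01981801],
       [-0.98808772,  0.01701613, -0.15294809],
       [ 0.15323996,  0.01741795, -0.98803549]]), 't': array([0.14497239, 0.50385829, 1.49919508])}
{'fx': 402.6685228786937, 'fy': 402.6685228786937, 'cx': 315.05455207345216, 'cy': 242.65211411191558, 'hand_eye': array([[ 9.99999842e-01, -4.15372514e-04, -3.79037191e-04,
         1.62694529e-04],
       [ 2.65417911e-04, -2.45589024e-01,  9.69374005e-01,
        -1.86878450e-01],
       [-4.95738691e-04, -9.69373952e-01, -2.45588875e-01,
         6.63309059e-02],
       [ 0.00000000e+00,  0.00000000e+00,  0.00000000e+00,
         1.00000000e+00]])}
```

View pics/scene0.png

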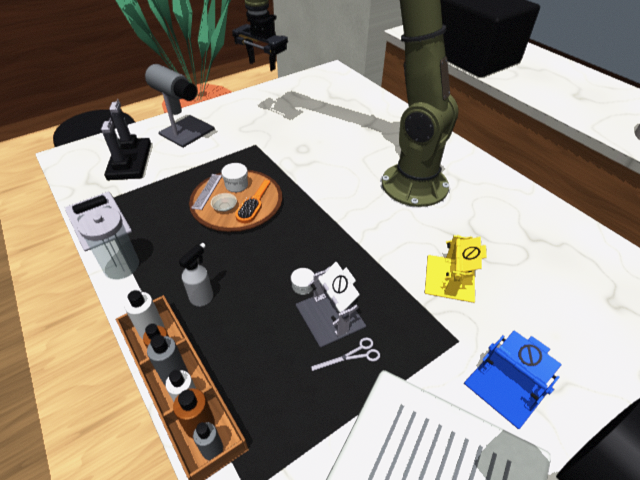

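View pics/top0.png

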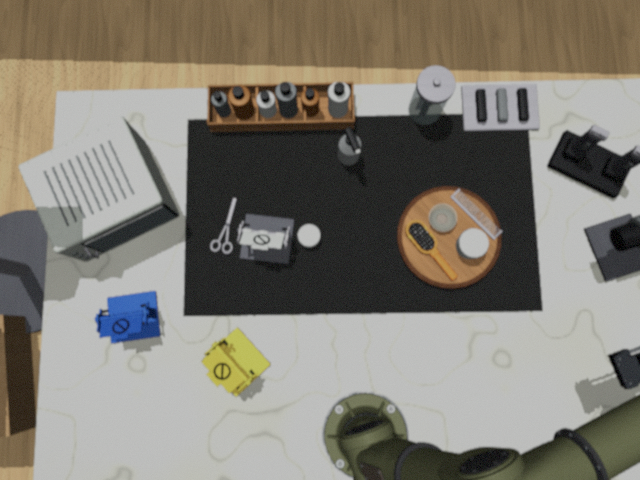

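Candidates: the steel stand with the white paddle, top (265,240) and scene (335,300). Look-alikes: blue at top (130,318), yellow at top (235,362). I choose the white one on the mat and will check it in a crop.

```bash
python3 - <<'E'
from cell import env
import cv2,numpy as np
a=cv2.imread("pics/top0.png")[195:285,200:330]; b=cv2.imread("pics/scene0.png")[250:360,270:390]
a=cv2.resize(a,None,fx=6,fy=6,interpolation=cv2.INTER_CUBIC);b=cv2.resize(b,None,fx=5,fy=5,interpolation=cv2.INTER_CUBIC)
cv2.imwrite("pics/ctop.png",a);cv2.imwrite("pics/cscene.png",b)
for c in ["scene","top"]:
  for l in ["stand","paddle","shears","tin"]:
    for d in env.outline_of(c,l): print(c,l,round(d['p'],2),d['xy'],d['mask'].sum())
    if l in("stand","paddle") :
      for i,d in enumerate(env.outline_of(c,l)): np.save(f"m_{c}_{l}_{i}.npy",d['mask'])
E
```

```text
scene stand 0.9 [514.6, 373.8] 5411
scene stand 0.86 [334.1, 309.7] 3436
scene stand 0.81 [458.3, 268.4] 3038
scene stand 0.17 [300.9, 280.6] 429
scene paddle 0.86 [528.3, 356.3] 1964
scene paddle 0.71 [468.4, 255.8] 913
scene paddle 0.62 [341.5, 284.6] 1107
scene paddle 0.44 [330.8, 305.8] 3528
scene shears 0.8 [347.2, 361.2] 363
scene tin 0.71 [300.7, 277.9] 467
top stand 0.65 [233.2, 364.6] 2719
top stand 0.6 [264.6, 236.7] 2314
top stand 0.59 [128.9, 316.3] 2754
top paddle 0.84 [222.1, 372.7] 1230
top paddle 0.56 [120.1, 326.5] 973
top paddle 0.55 [260.9, 239.8] 728
top shears 0.88 [223.9, 239.9] 368
top shears 0.61 [426.0, 241.5] 898
top tin 0.65 [267.6, 237.4] 2304
top tin 0.59 [309.7, 235.6] 446
top tin 0.43 [473.8, 214.0] 555
top tin 0.32 [441.8, 217.1] 642
```

View pics/ctop.png

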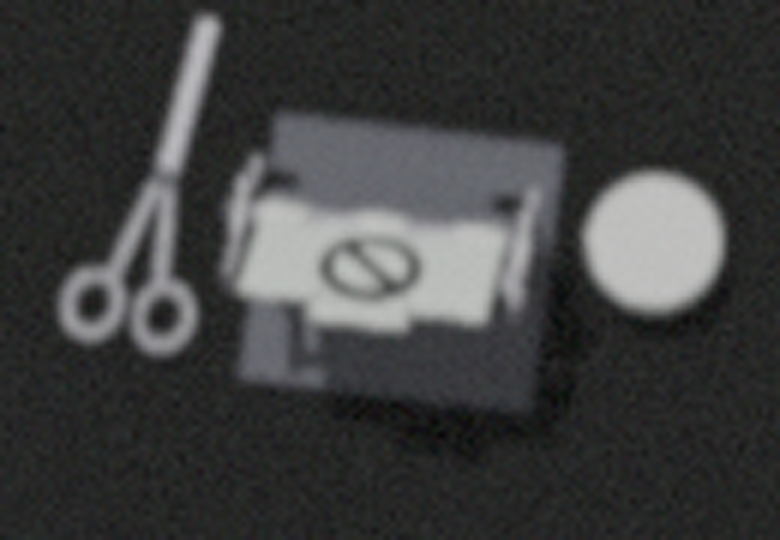

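View pics/cscene.png

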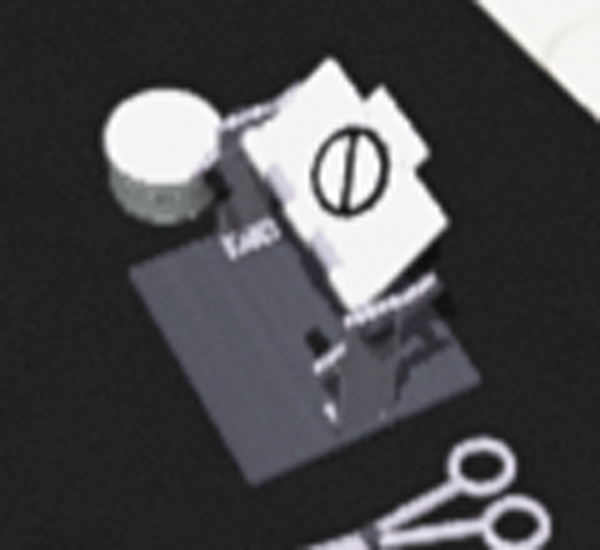

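```bash
cat > h.py <<'E'
from cell import env
import numpy as np
from scipy.optimize import least_squares
def proj(c,X):
    k=env.get_calibration(c); p=np.atleast_2d(X)@np.array(k['R']).T+k['t']
    return np.c_[k['fx']*p[:,0]/p[:,2]+k['cx'],k['fy']*p[:,1]/p[:,2]+k['cy']]
def pts(x,y,yaw,th):
    B=np.array([[65,70,8],[65,-70,8],[-65,-70,8],[-65,70,8]])/1000
    a=np.pi/6+th; d=np.array([-np.cos(a),0,np.sin(a)]); n=np.array([np.sin(a),0,np.cos(a)])
    piv=np.array([0,0,.092])
    P=np.array([piv+d*r+n*.0025+np.array([0,s,0]) for r,s in [(.058,.055),(.058,-.055),(.07,.022),(.07,-.022)]])
    L=np.r_[B,P]; c,s=np.cos(yaw),np.sin(yaw)
    return L@np.array([[c,-s,0],[s,c,0],[0,0,1]]).T+[x,y,.004]
E
python3 - <<'E'
from h import *
top={0:(245.8,213.7),1:(294.2,219.5),2:(289.2,263.7),3:(240,258.3),4:(239.2,244.2),5:(281.7,249.2),6:(251.7,248.7),7:(268.3,250.3)}
sc={1:(296,304),0:(321,347),3:(366,326),5:(336.4,261.6),4:(359.6,294.4),7:(346.4,267.4),6:(356,281)}
def f(v):
    X=pts(*v); r=[]
    for c,D in (("top",top),("scene",sc)):
        q=proj(c,X); r+=[q[i]-p for i,p in D.items()]
    return np.array(r).ravel()
s=least_squares(f,[.5,.2,0,.1],loss='soft_l1');print(s.x,np.degrees(s.x[2]),np.sqrt(np.mean(s.fun**2)));print(f(s.x).reshape(-1,2).round(1))
E
```

```text
[ 0.54095505  0.26391654 -0.12609016  0.14166156] -7.224433871553896 0.7429925627280307
[[-0.6 -0.5]
 [-0.4 -1.1]
 [-0.7 -0.2]
 [-0.8 -0.2]
 [-0.1  0.3]
 [-0.8 -0.2]
 [-0.9  0.3]
 [-0.7  0.5]
 [-1.9 -1. ]
 [-1.4 -0.7]
 [ 0.3 -1.4]
 [-0.4 -0.5]
 [ 0.1 -0.6]
 [-0.  -0.4]
 [ 0.  -0.9]]
```

```bash
cat > nav.py <<'E'
from h import *
from scipy.spatial.transform import Rotation as R
SX,SY,YAW=.54096,.26392,-.12609
def loc(x,y,z): 
    c,s=np.cos(YAW),np.sin(YAW); return np.array([SX+c*x-s*y,SY+s*x+c*y,z])
def toloc(p):
    c,s=np.cos(YAW),np.sin(YAW); d=np.array(p)-[SX,SY,0]; return np.array([c*d[0]+s*d[1],-s*d[0]+c*d[1],d[2]])
E
python3 - <<'E'
from nav import *
from scipy.interpolate import CubicSpline
o=env.get_obs(); p=o['tool_pos']; Rm=R.from_euler('xyz',o['tool_rot'],degrees=True)
goal=loc(-.13,0,.24)
print(goal)
N=28
az0,az1=np.arctan2(p[1],p[0]),np.arctan2(goal[1],goal[0]);r0,r1=np.hypot(*p[:2]),np.hypot(*goal[:2])
dy=154.0/N
cur=p.copy();Rc=Rm
for i in range(1,N+1):
    t=i/N; az=az0+(az1-az0)*t; r=r0+(r1-r0)*t
    w=np.array([r*np.cos(az),r*np.sin(az),p[2]+(.25-p[2])*min(1,t*4) if t<.9 else .25-.1*(t-.9)])
    print(((Rc.inv().apply(w-cur))*1000).round(0)); cur=w; Rc=Rc*R.from_rotvec([0,-dy,0],degrees=True)
print(Rc.as_euler('xyz',degrees=True),dy)
E
```

```text
[0.41199205 0.2802683  0.24      ]
[-7. -7. 42.]
[-6. -7. 42.]
[-4. -7. 42.]
[-3. -7. 42.]
[-2. -7. 41.]
[-1. -7. 41.]
[ 1. -7. 41.]
[ 2. -0. 40.]
[ 3. -0. 40.]
[ 4. -0. 39.]
[ 5. -0. 39.]
[ 6. -0. 38.]
[ 7. -0. 38.]
[ 8. -0. 37.]
[ 9. -0. 37.]
[10. -0. 36.]
[11. -0. 35.]
[12. -0. 35.]
[13. -0. 34.]
[14. -0. 33.]
[15. -0. 33.]
[15. -0. 32.]
[16. -0. 31.]
[17. -0. 30.]
[18. -0. 30.]
[18.  3. 29.]
[19.  4. 28.]
[19.  4. 27.]
[-9.00018336e+01  1.05374122e-02  8.28405617e+01] 5.5
```

carry_out(targets=[[[-7,-7,42],[0,-5.5,0]],[[-6,-7,42],[0,-5.5,0]],[[-4,-7,42],[0,-5.5,0]],[[-3,-7,42],[0,-5.5,0]],[[-2,-7,41],[0,-5.5,0]],[[-1,-7,41],[0,-5.5,0]],[[1,-7,41],[0,-5.5,0]],[[2,0,40],[0,-5.5,0]],[[3,0,40],[0,-5.5,0]],[[4,0,39],[0,-5.5,0]],[[5,0,39],[0,-5.5,0]],[[6,0,38],[0,-5.5,0]]], jaw=0, squeeze=10)

```text
time_s: 1.9
tool_pos: [0.5252, -0.2553, 0.2475]
tool_rot: [-90.0, -0.0, -4.9]
force: [1.4, -1.6, -0.3]
grip_width: 0.0027
```

carry_out(targets=[[[7,0,38],[0,-5.5,0]],[[8,0,37],[0,-5.5,0]],[[9,0,37],[0,-5.5,0]],[[10,0,36],[0,-5.5,0]],[[11,0,35],[0,-5.5,0]],[[12,0,35],[0,-5.5,0]],[[13,0,34],[0,-5.5,0]],[[14,0,33],[0,-5.5,0]],[[15,0,33],[0,-5.5,0]],[[15,0,32],[0,-5.5,0]],[[16,0,31],[0,-5.5,0]],[[17,0,30],[0,-5.5,0]]])

```text
time_s: 3.1
tool_pos: [0.4882, 0.1705, 0.2475]
tool_rot: [-90.0, -0.0, 61.1]
force: [0.4, -0.3, 0.6]
grip_width: 0.0003
```

carry_out(targets=[[[18,0,30],[0,-5.5,0]],[[18,3,29],[0,-5.5,0]],[[19,4,28],[0,-5.5,0]],[[19,4,27],[0,-5.5,0]],[[0,0,0],[0,0,0]],[[0,0,0],[0,0,0]]])

```text
time_s: 3.7
tool_pos: [0.409, 0.279, 0.2366]
tool_rot: [-90.1, 0.0, 82.9]
force: [0.7, 0.7, 0.1]
grip_width: 0.0005
```

```bash
python3 - <<'E'
from nav import *
import cv2
o=env.get_obs(); im=env.read_camera("wrist"); print(toloc(o['tool_pos']))
T=R.from_euler('xyz',o['tool_rot'],degrees=True).as_matrix(); k=env.get_calibration("wrist"); H=k['hand_eye']
X=pts(SX,SY,YAW,.1417)
q=(X-o['tool_pos'])@T; q=(q-H[:3,3])@H[:3,:3]
uv=np.c_[k['fx']*q[:,0]/q[:,2]+k['cx'],k['fy']*q[:,1]/q[:,2]+k['cy']]
print(uv.round(0))
im=np.ascontiguousarray(im[:,:,::-1])
for u in uv: cv2.circle(im,(int(u[0]),int(u[1])),4,(0,0,255),1)
cv2.imwrite("pics/w1.png",im)
E
```

```text
[-0.13277157 -0.00160697  0.23655511]
[[377. 377.]
 [256. 377.]
 [252. 270.]
 [382. 270.]
 [387. 343.]
 [248. 343.]
 [346. 337.]
 [289. 337.]]
```

View pics/w1.png

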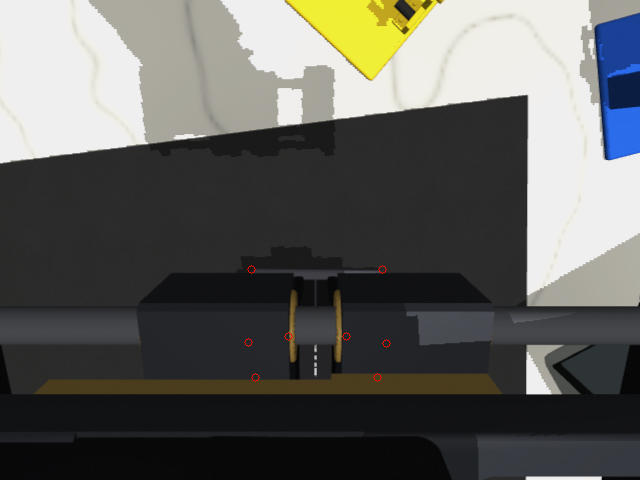

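Wrist view: the stand's near base edge, row 270 and columns 250–380, lies where my fit predicts it. The gripper hides the rest. The yellow and blue look-alikes are at the top right. Next I lower the shut fingers on the near side of the tab.

carry_out(targets=[[[2,30,0],[0,0,0]],[[0,40,0],[0,0,0]],[[0,40,0],[0,0,0]],[[0,22,-10],[0,0,0]],[[0,0,-20],[0,0,0]],[[0,0,-15],[0,0,0]],[[0,0,0],[0,0,0]],[[0,0,0],[0,0,0]]])

```text
time_s: 4.55
tool_pos: [0.4543, 0.2744, 0.104]
tool_rot: [-89.9, -0.0, 82.7]
force: [-0.8, 0.5, 0.7]
grip_width: 0.0004
```

```bash
python3 - <<'E'
from nav import *
import cv2
o=env.get_obs(); print(toloc(o['tool_pos']),o['force'])
a=env.read_camera("scene")[220:370,260:420];b=env.read_camera("top")[180:290,180:330]
a=cv2.resize(a[:,:,::-1],None,fx=4,fy=4,interpolation=cv2.INTER_CUBIC)
cv2.imwrite("pics/s2.png",a)
E
```

```text
[-0.08728616 -0.00051558  0.10402906] [-0.79152746  0.5051446   0.66476791]
```

View pics/s2.png

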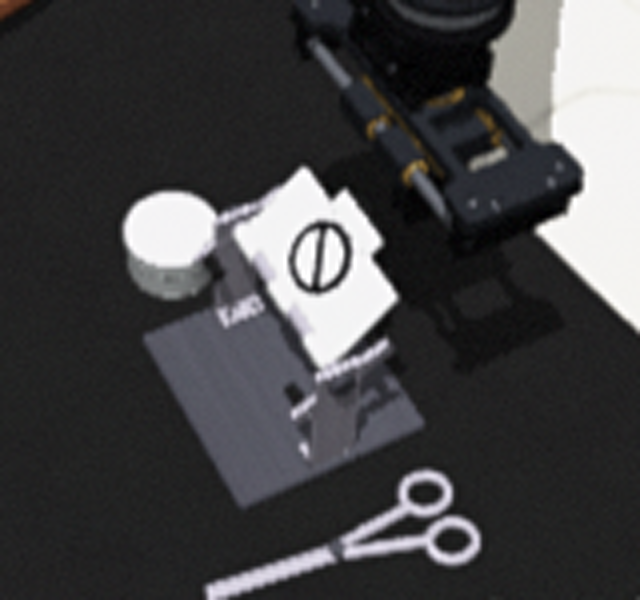

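The scene crop shows the shut gripper just on the near side of the tab, clear of everything. Now I work out the pushing path.

```bash
python3 - <<'E'
from nav import *
h=.0095
o=env.get_obs(); c=toloc(o['tool_pos']); prev=np.array([c[0],c[2]])
for A in list(range(36,214,8)):
    a=np.radians(A); d=np.array([-np.cos(a),np.sin(a)]); n=np.array([np.sin(a),np.cos(a)]); piv=np.array([0,.096])
    if A<85:
        t=piv+.07*d-.0025*n; xc=t[0]-h; zt=t[1]-.035+ (A-36)/49*.008
    else:
        r=.043+min(1,(A-85)/60)*.007
        q=piv+r*d-.0045*n; 
        if A<=180: xc=q[0]-h; zt=q[1]
        else: xc=q[0]+h*min(1,(A-180)/4)-h*0; xc=q[0]+h*(-1+2*min(1,(A-180)/15.)); zt=q[1]
    w=np.array([xc,zt]); print(A,w.round(4),"dz",round(-(w-prev)[0]*1000,1),"dy",round(-(w-prev)[1]*1000,1)); prev=w
E
```

```text
36 [-0.0676  0.1001] dz -20.4 dy 4.2
44 [-0.0616  0.1091] dz -6.0 dy -9.0
52 [-0.0546  0.1172] dz -7.0 dy -8.1
60 [-0.0467  0.1243] dz -7.9 dy -7.1
68 [-0.038   0.1302] dz -8.6 dy -5.9
76 [-0.0289  0.1348] dz -9.2 dy -4.7
84 [-0.0193  0.1382] dz -9.6 dy -3.3
92 [-0.0125  0.1399] dz -6.8 dy -1.8
100 [-0.0062  0.1409] dz -6.3 dy -0.9
108 [0.0003 0.1408] dz -6.5 dy 0.0
116 [0.0069 0.1399] dz -6.6 dy 1.0
124 [0.0134 0.1379] dz -6.5 dy 1.9
132 [0.0196 0.135 ] dz -6.2 dy 2.9
140 [0.0255 0.1312] dz -5.9 dy 3.8
148 [0.0305 0.1263] dz -5.1 dy 4.9
156 [0.0343 0.1204] dz -3.8 dy 5.9
164 [0.0373 0.1141] dz -3.0 dy 6.3
172 [0.0394 0.1074] dz -2.1 dy 6.7
180 [0.0405 0.1005] dz -1.1 dy 6.9
188 [0.0508 0.0935] dz -10.3 dy 7.0
196 [0.0588 0.0865] dz -8.0 dy 7.0
204 [0.057  0.0798] dz 1.8 dy 6.8
212 [0.0543 0.0733] dz 2.7 dy 6.5
```

carry_out(targets=[[[0,4,-12],[0,0,0]],[[0,0,-8],[0,0,0]],[[0,-9,-6],[0,0,0]],[[0,-8,-7],[0,0,0]],[[0,-7,-8],[0,0,0]],[[0,-6,-9],[0,0,0]],[[0,-5,-9],[0,0,0]],[[0,-3,-10],[0,0,0]],[[0,-2,-7],[0,0,0]],[[0,0,0],[0,0,0]]])

```text
time_s: 5.65
tool_pos: [0.5309, 0.2652, 0.1403]
tool_rot: [-90.0, -0.0, 82.8]
force: [1.1, 0.3, 1.0]
grip_width: 0.0002
```

```bash
cat > look.py <<'E'
import sys
from nav import *
import cv2
o=env.get_obs(); print(toloc(o['tool_pos']),o['force'])
a=env.read_camera("scene")[220:370,260:420];b=env.read_camera("top")[190:290,190:330]
a=cv2.resize(a,(400,375),interpolation=cv2.INTER_CUBIC);b=cv2.resize(b,(400,286),interpolation=cv2.INTER_CUBIC)
b=np.vstack([b,np.zeros((89,400,3),np.uint8)])
cv2.imwrite(sys.argv[1],np.hstack([a,b])[:,:,::-1])
E
python3 look.py pics/s3.png
```

```text
[-1.01858626e-02  3.77623617e-05  1.40323604e-01] [1.10827021 0.28203264 0.96645857]
```

View pics/s3.png

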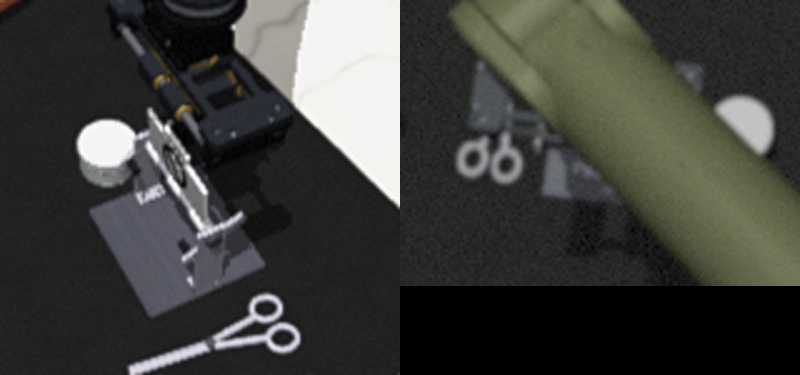

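The scene crop shows the paddle upright with the finger behind it, and the stand hasn't moved. I continue over.

carry_out(targets=[[[0,0,-5],[0,0,0]],[[0,0,-7],[0,0,0]],[[0,1,-7],[0,0,0]],[[0,2,-6],[0,0,0]],[[0,3,-6],[0,0,0]],[[0,4,-6],[0,0,0]],[[0,5,-5],[0,0,0]],[[0,6,-4],[0,0,0]],[[0,6,-3],[0,0,0]],[[0,7,-3],[0,0,0]],[[0,0,0],[0,0,0]]])

```text
time_s: 6.85
tool_pos: [0.5807, 0.2586, 0.1048]
tool_rot: [-89.9, 0.1, 82.8]
force: [0.8, -0.7, 0.4]
grip_width: 0.0003
```

```bash
python3 look.py pics/s4.png
```

```text
[ 0.04011053 -0.00031568  0.10477658] [ 0.80557973 -0.68703626  0.41630885]
```

View pics/s4.png

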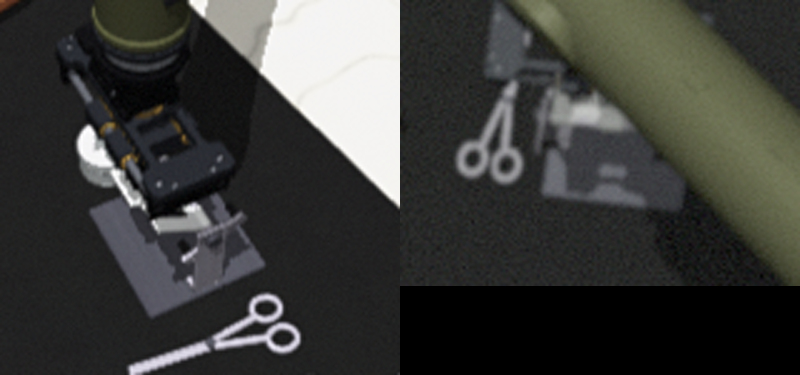

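The paddle is about level on the far side. Now I press it down.

carry_out(targets=[[[0,5,-6],[0,0,0]],[[0,7,-6],[0,0,0]],[[0,7,-4],[0,0,0]],[[0,6,1],[0,0,0]],[[0,4,1],[0,0,0]],[[0,2,1],[0,0,0]],[[0,0,0],[0,0,0]]])

```text
time_s: 7.65
tool_pos: [0.5934, 0.2577, 0.075]
tool_rot: [-90.0, 0.0, 82.9]
force: [-0.3, 0.2, -0.5]
grip_width: 0.0003
```

```bash
python3 look.py pics/s5.png
```

```text
[0.0528286  0.00040518 0.07500077] [-0.29248119  0.17199261 -0.48415845]
```

View pics/s5.png

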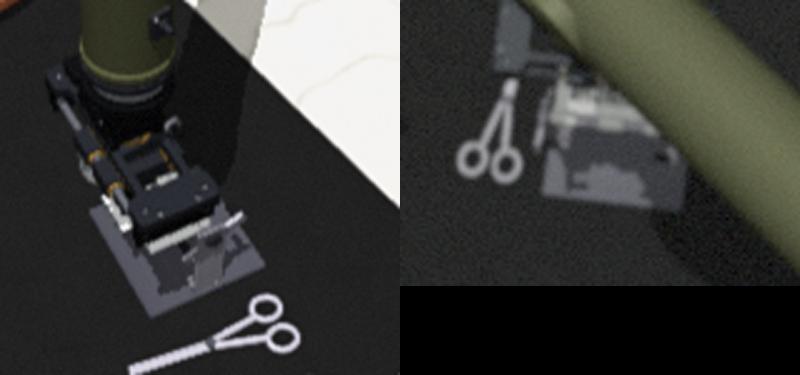

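Almost home. I press on in small steps and watch the force.

carry_out(targets=[[[0,2,0],[0,0,0]],[[0,1,0],[0,0,0]],[[0,0,0],[0,0,0]]])

```text
time_s: 8.05
tool_pos: [0.594, 0.2576, 0.0723]
tool_rot: [-90.0, 0.0, 82.8]
force: [0.5, -0.9, 0.5]
grip_width: 0.0001
```

carry_out(targets=[[[0,2,0],[0,0,0]],[[0,0,0],[0,0,0]]])

```text
time_s: 8.25
tool_pos: [0.5939, 0.2575, 0.07]
tool_rot: [-90.0, 0.0, 82.8]
force: [0.0, 0.2, 1.4]
grip_width: 0.0006
```

carry_out(targets=[[[0,2,0],[0,0,0]],[[0,0,0],[0,0,0]]])

```text
time_s: 8.45
tool_pos: [0.5939, 0.2575, 0.068]
tool_rot: [-90.0, 0.0, 82.8]
force: [0.6, 1.2, 1.0]
grip_width: 0.0006
```

carry_out(targets=[[[0,2,0],[0,0,0]],[[0,0,0],[0,0,0]]])

```text
time_s: 8.65
tool_pos: [0.5939, 0.2575, 0.066]
tool_rot: [-90.0, 0.0, 82.8]
force: [0.2, 0.4, 0.6]
grip_width: 0.0002
```

carry_out(targets=[[[0,2,0],[0,0,0]],[[0,0,0],[0,0,0]]])

```text
time_s: 8.85
tool_pos: [0.5939, 0.2575, 0.064]
tool_rot: [-90.0, 0.0, 82.8]
force: [0.2, 0.6, 0.4]
grip_width: 0.0004
```

```bash
python3 look.py pics/s6.png
```

```text
[0.05330781 0.00029715 0.06401148] [0.21884072 0.60945086 0.36769024]
```

View pics/s6.png

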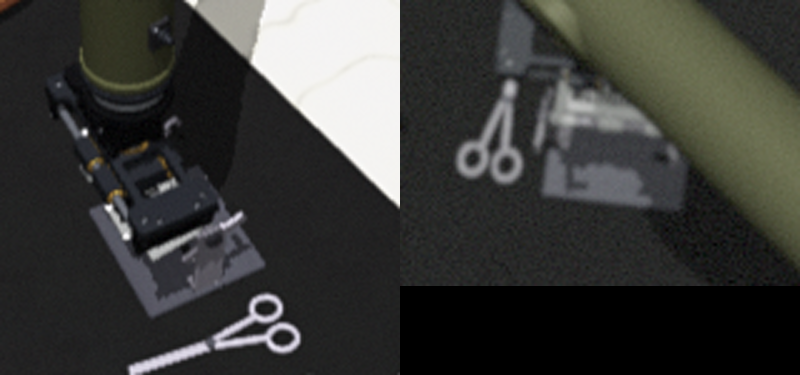

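carry_out(targets=[[[0,2,0],[0,0,0]],[[0,0,0],[0,0,0]]])

```text
time_s: 9.15
tool_pos: [0.5939, 0.2575, 0.0621]
tool_rot: [-90.0, 0.0, 82.8]
force: [0.1, -0.2, -0.7]
grip_width: 0.0003
```

carry_out(targets=[[[0,2,0],[0,0,0]],[[0,0,0],[0,0,0]]])

```text
time_s: 9.35
tool_pos: [0.5939, 0.2575, 0.06]
tool_rot: [-90.0, 0.0, 82.8]
force: [0.4, 0.1, 0.1]
grip_width: 0.0006
```

```bash
python3 - <<'E'
from nav import *
import cv2
a=env.read_camera("scene")[270:360,280:400]
cv2.imwrite("pics/s7.png",cv2.resize(a,(800,600),interpolation=cv2.INTER_CUBIC)[:,:,::-1])
o=env.get_obs(); print(proj("scene",o['tool_pos']),o['wrist_torque'])
for c in ["scene"]:
  for l in ["stand","paddle"]:
    for d in env.outline_of(c,l): print(c,l,round(d['p'],2),d['xy'],d['mask'].sum())
X=pts(SX,SY,YAW,np.pi);print(proj("scene",X).round(1))
E
```

```text
[[310.51440735 310.97141397]] [ 0.09718682 -0.18315081  0.01156346]
scene stand 0.8 [513.8, 373.7] 5603
scene stand 0.65 [332.1, 323.7] 1700
scene stand 0.63 [457.5, 267.5] 2848
scene stand 0.23 [247.8, 205.2] 580
scene paddle 0.97 [467.8, 254.8] 944
scene paddle 0.61 [528.6, 358.8] 2002
scene paddle 0.5 [321.8, 316.6] 105
[[319.6 346.3]
 [294.1 303. ]
 [338.3 284.5]
 [366.3 324.6]
 [323.  326.6]
 [301.9 292.5]
 [312.4 319.1]
 [304.1 305.4]]
```

View pics/s7.png

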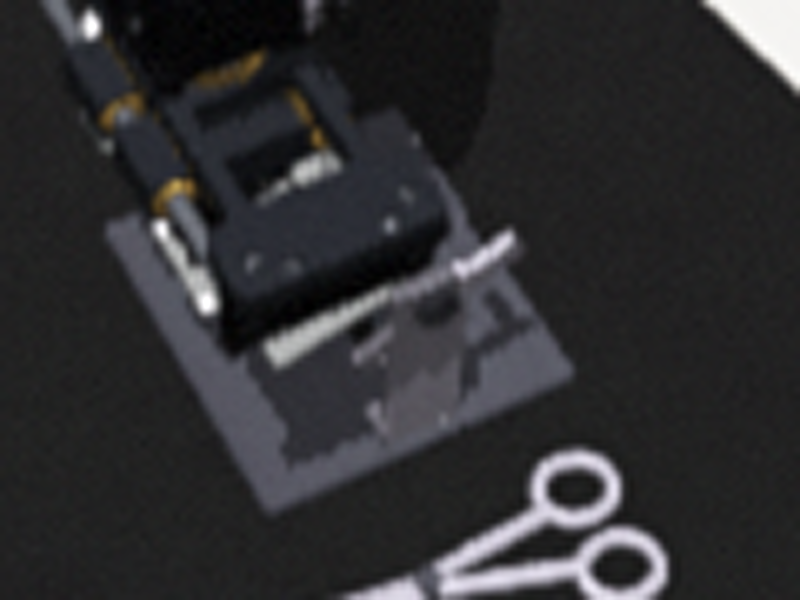

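```bash
python3 - <<'E'
from nav import *
for th in [2.6,2.8,2.9,3.0,3.1,3.2]:
    a=np.pi/6+th; d=np.array([-np.cos(a),0,np.sin(a)]); n=np.array([np.sin(a),0,np.cos(a)])
    for s in(-.0025,.0025):
        P=[np.array([0,0,.092])+d*r+n*s+np.array([0,.055,0]) for r in(.0,.058)]
        P+=[np.array([0,0,.092])+d*r+n*s+np.array([0,-.055,0]) for r in(.0,.058)]
        print(th,s,(((proj("scene",[loc(p[0],p[1],p[2]+.004) for p in P])-[280,270])*[800/120,600/90]).round(0)).tolist())
E
```

```text
2.6 -0.0025 [[414.0, 268.0], [265.0, 332.0], [264.0, 45.0], [122.0, 101.0]]
2.6 0.0025 [[413.0, 276.0], [264.0, 341.0], [264.0, 54.0], [122.0, 110.0]]
2.8 -0.0025 [[413.0, 269.0], [265.0, 351.0], [263.0, 46.0], [124.0, 121.0]]
2.8 0.0025 [[414.0, 276.0], [268.0, 357.0], [265.0, 53.0], [126.0, 128.0]]
2.9 -0.0025 [[412.0, 269.0], [268.0, 359.0], [263.0, 46.0], [127.0, 129.0]]
2.9 0.0025 [[415.0, 275.0], [272.0, 365.0], [266.0, 53.0], [130.0, 136.0]]
3.0 -0.0025 [[411.0, 269.0], [272.0, 366.0], [262.0, 47.0], [131.0, 137.0]]
3.0 0.0025 [[416.0, 275.0], [277.0, 371.0], [266.0, 53.0], [136.0, 142.0]]
3.1 -0.0025 [[411.0, 270.0], [278.0, 372.0], [261.0, 47.0], [137.0, 143.0]]
3.1 0.0025 [[416.0, 275.0], [283.0, 376.0], [267.0, 52.0], [143.0, 148.0]]
3.2 -0.0025 [[410.0, 270.0], [284.0, 376.0], [261.0, 47.0], [144.0, 149.0]]
3.2 0.0025 [[417.0, 274.0], [291.0, 380.0], [267.0, 52.0], [151.0, 153.0]]
```

carry_out(targets=[[[0,-5,0],[0,0,0]],[[0,-5,0],[0,0,0]],[[0,-10,0],[0,0,0]],[[0,-10,0],[0,0,0]],[[0,0,0],[0,0,0]]])

```text
time_s: 10.0
tool_pos: [0.5952, 0.2584, 0.0927]
tool_rot: [-90.2, -0.1, 82.8]
force: [-0.3, 0.8, 0.0]
grip_width: 0.0005
```

```bash
python3 - <<'E'
from nav import *
import cv2
a=env.read_camera("scene")[270:360,280:400]
cv2.imwrite("pics/s8.png",cv2.resize(a,(800,600),interpolation=cv2.INTER_CUBIC)[:,:,::-1])
E
```

```text
(no output)
```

View pics/s8.png

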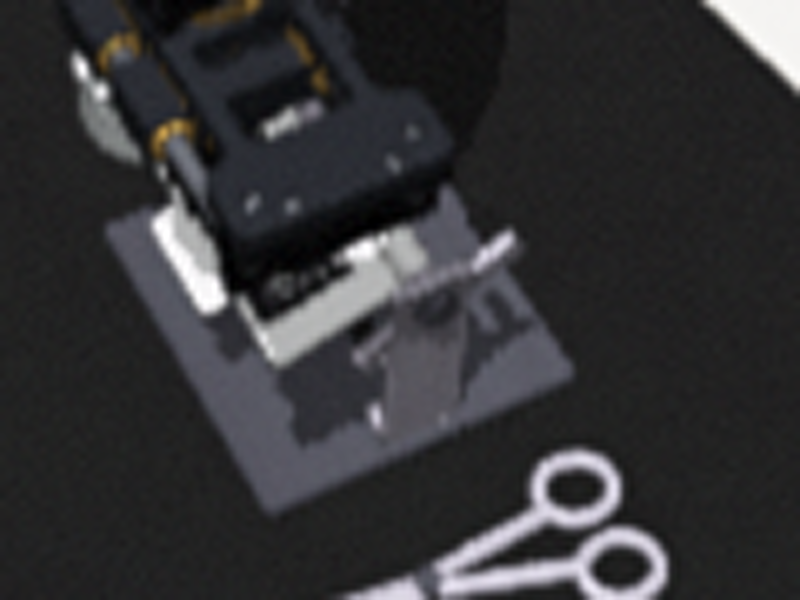

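carry_out(targets=[[[0,-40,0],[0,0,0]],[[0,-45,0],[0,0,0]],[[0,-40,40],[0,0,0]],[[0,-20,45],[0,0,0]],[[0,0,45],[0,0,0]],[[0,0,10],[0,0,0]],[[0,0,0],[0,0,0]]])

```text
time_s: 10.75
tool_pos: [0.4583, 0.2748, 0.231]
tool_rot: [-90.1, 0.1, 83.0]
force: [0.5, 0.8, 0.6]
grip_width: 0.0006
```

```bash
python3 - <<'E'
from nav import *
import cv2
a=env.read_camera("scene"); cv2.imwrite("pics/s9f.png",a[:,:,::-1])
cv2.imwrite("pics/s9.png",cv2.resize(a[270:360,280:400],(800,600),interpolation=cv2.INTER_CUBIC)[:,:,::-1])
b=env.read_camera("top")[190:290,190:330]
cv2.imwrite("pics/t9.png",cv2.resize(b,(784,560),interpolation=cv2.INTER_CUBIC)[:,:,::-1])
E
```

```text
(no output)
```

View pics/s9.png

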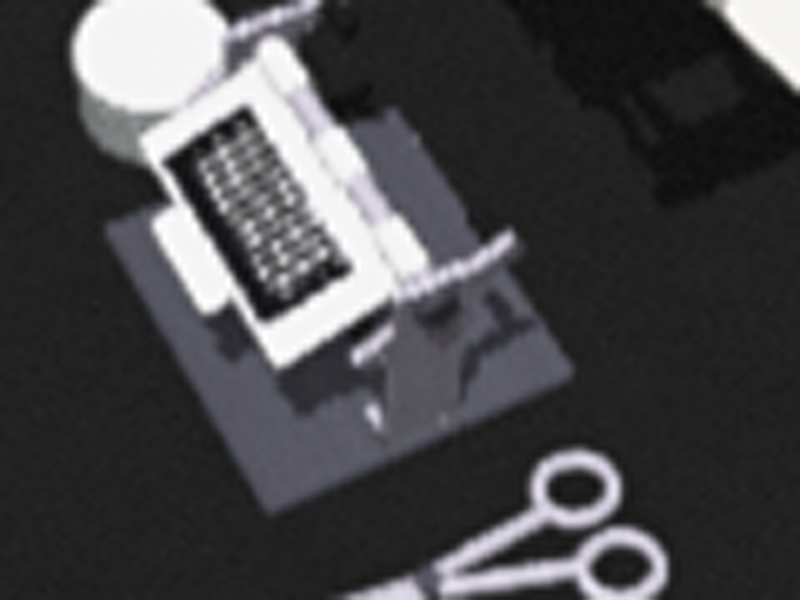

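View pics/t9.png

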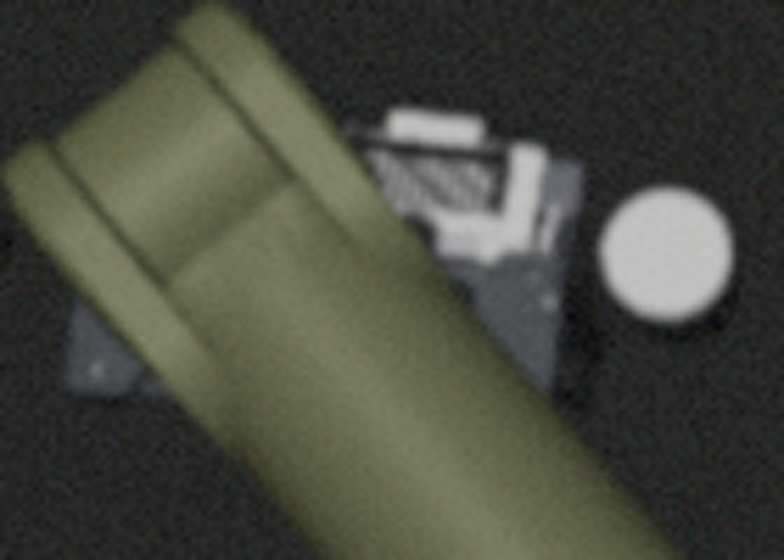

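```bash
python3 - <<'E'
from nav import *
import cv2
o=env.get_obs(); p=o['tool_pos']; u=proj("scene",[p,p+[0,0,.019],p+[0,0,.07]]); print(u)
a=env.read_camera("scene"); x,y=u[0].astype(int)
x0,y0=x-70,y-80
c=cv2.resize(a[y0:y0+120,x0:x0+150],(750,600),interpolation=cv2.INTER_CUBIC)[:,:,::-1].copy()
for q in u: cv2.circle(c,(int((q[0]-x0+.5)*5),int((q[1]-y0+.5)*5)),4,(0,0,255),1)
cv2.imwrite("pics/s10.png",c)
E
```

```text
[[364.15782375 243.22218951]
 [364.90416143 237.24319649]
 [367.02020969 220.29130176]]
```

View pics/s10.png

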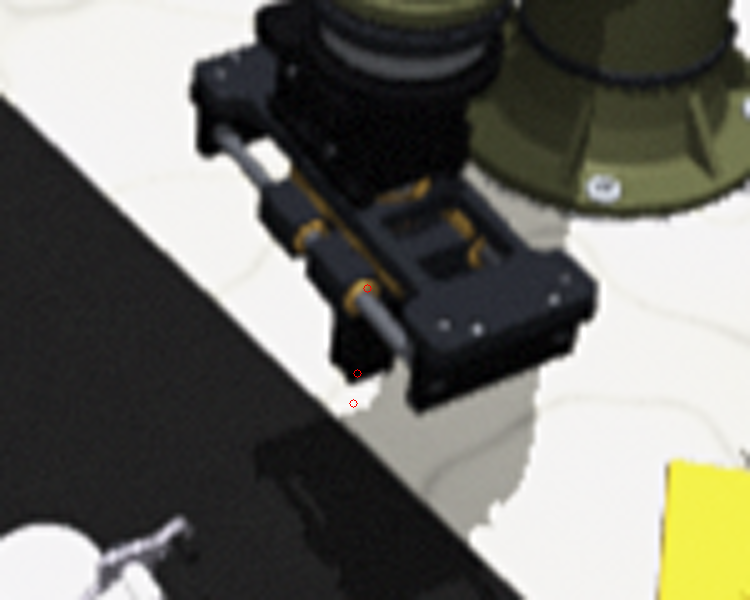

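The shut fingers' visible ends lie at crop (352,381), about 13 mm short of the projected TCP (353,403). That is why the press came up short with no force. I go back over the paddle and press deeper while watching the force.

carry_out(targets=[[[0,0,-45],[0,0,0]],[[0,20,-45],[0,0,0]],[[0,40,-45],[0,0,0]],[[0,40,-2],[0,0,0]],[[0,30,0],[0,0,0]],[[0,20,0],[0,0,0]],[[0,10,0],[0,0,0]],[[0,0,0],[0,0,0]]])

```text
time_s: 11.7
tool_pos: [0.5878, 0.2572, 0.0749]
tool_rot: [-89.8, 0.1, 82.8]
force: [0.6, -0.7, -0.1]
grip_width: 0.0004
```

carry_out(targets=[[[0,5,0],[0,0,0]],[[0,5,0],[0,0,0]],[[0,0,0],[0,0,0]]])

```text
time_s: 12.0
tool_pos: [0.5883, 0.2582, 0.0676]
tool_rot: [-90.0, 0.0, 82.8]
force: [0.6, 0.2, -0.3]
grip_width: 0.0005
```

carry_out(targets=[[[0,2,0],[0,0,0]],[[0,0,0],[0,0,0]]])

```text
time_s: 12.2
tool_pos: [0.5882, 0.2583, 0.0657]
tool_rot: [-90.0, 0.0, 82.8]
force: [-0.7, 0.2, 0.5]
grip_width: 0.0007
```

carry_out(targets=[[[0,0,-6],[0,0,0]],[[0,3,0],[0,0,0]],[[0,2,0],[0,0,0]],[[0,0,0],[0,0,0]]])

```text
time_s: 12.6
tool_pos: [0.5938, 0.2574, 0.06]
tool_rot: [-90.0, 0.0, 82.8]
force: [-0.7, 0.2, 0.4]
grip_width: 0.0005
```

carry_out(targets=[[[0,2,0],[0,0,0]],[[0,0,0],[0,0,0]]])

```text
time_s: 12.8
tool_pos: [0.5938, 0.2576, 0.0582]
tool_rot: [-90.0, 0.0, 82.9]
force: [-0.6, 0.0, 0.6]
grip_width: 0.0005
```

carry_out(targets=[[[0,2,0],[0,0,0]],[[0,0,0],[0,0,0]]])

```text
time_s: 13.0
tool_pos: [0.5939, 0.2576, 0.0562]
tool_rot: [-90.0, 0.0, 82.8]
force: [0.5, 0.2, -0.6]
grip_width: 0.0005
```

carry_out(targets=[[[0,2,0],[0,0,0]],[[0,0,0],[0,0,0]]])

```text
time_s: 13.2
tool_pos: [0.5939, 0.2575, 0.0542]
tool_rot: [-90.0, 0.0, 82.8]
force: [0.3, 0.7, -0.0]
grip_width: 0.0007
```

carry_out(targets=[[[0,2,0],[0,0,0]],[[0,0,0],[0,0,0]]])

```text
time_s: 13.4
tool_pos: [0.5939, 0.2575, 0.0521]
tool_rot: [-90.0, 0.0, 82.8]
force: [1.4, -0.8, 0.0]
grip_width: 0.0007
```

```bash
python3 - <<'E'
from nav import *
import cv2
a=env.read_camera("scene")
cv2.imwrite("pics/s11.png",cv2.resize(a[270:360,280:400],(800,600),interpolation=cv2.INTER_CUBIC)[:,:,::-1])
E
```

```text
(no output)
```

View pics/s11.png

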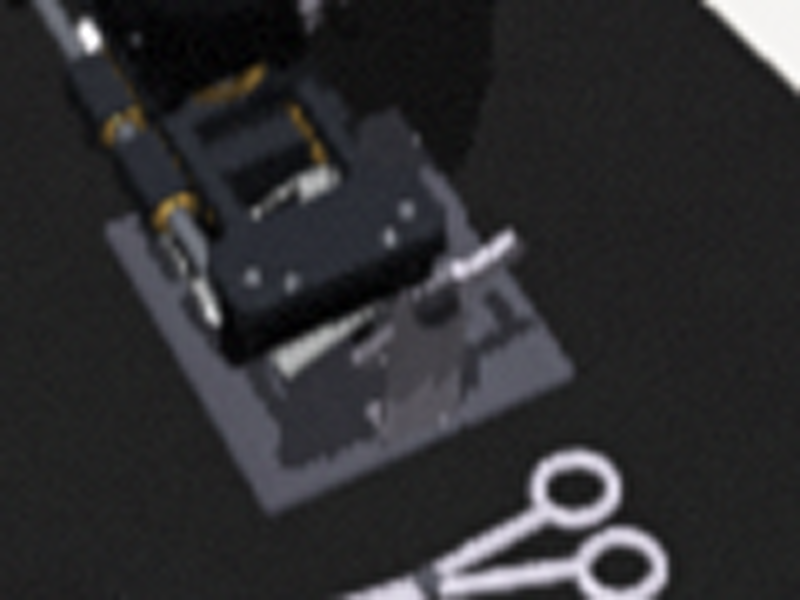

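Corner moved from (283,366) to about (286,378), so the finger is pressing the paddle down, now close to home. I continue until the force rises.

carry_out(targets=[[[0,2,0],[0,0,0]],[[0,0,0],[0,0,0]]])

```text
time_s: 13.65
tool_pos: [0.594, 0.2576, 0.0503]
tool_rot: [-90.0, -0.0, 82.8]
force: [-0.1, -0.7, 0.2]
grip_width: 0.0006
```

carry_out(targets=[[[0,1,0],[0,0,0]],[[0,0,0],[0,0,0]]])

```text
time_s: 13.85
tool_pos: [0.5942, 0.2577, 0.0498]
tool_rot: [-90.0, -0.0, 82.8]
force: [0.3, 0.1, 3.1]
grip_width: 0.0006
```

carry_out(targets=[[[0,1,0],[0,0,0]],[[0,0,0],[0,0,0]]])

```text
time_s: 14.05
tool_pos: [0.5946, 0.2578, 0.0493]
tool_rot: [-90.1, -0.0, 82.8]
force: [0.3, -0.5, 5.2]
grip_width: 0.0004
```

carry_out(targets=[[[0,1,0],[0,0,0]],[[0,1,0],[0,0,0]],[[0,0,0],[0,0,0]],[[0,0,0],[0,0,0]]])

```text
time_s: 14.45
tool_pos: [0.5954, 0.2579, 0.0486]
tool_rot: [-90.2, -0.0, 82.8]
force: [0.1, -1.8, 10.5]
grip_width: 0.0005
```

carry_out(targets=[[[0,-3,0],[0,0,0]],[[0,-6,0],[0,0,0]],[[0,-20,0],[0,0,0]],[[0,-40,0],[0,0,0]],[[0,-45,0],[0,0,0]],[[0,-40,40],[0,0,0]],[[0,-20,45],[0,0,0]],[[0,0,45],[0,0,0]],[[0,0,10],[0,0,0]],[[0,0,0],[0,0,0]]])

```text
time_s: 15.45
tool_pos: [0.4581, 0.2747, 0.216]
tool_rot: [-90.1, 0.1, 83.0]
force: [0.4, -0.3, 0.9]
grip_width: 0.0006
```

```bash
python3 - <<'E'
from nav import *
import cv2
a=env.read_camera("scene"); cv2.imwrite("pics/s12f.png",a[:,:,::-1])
cv2.imwrite("pics/s12.png",cv2.resize(a[270:360,280:400],(800,600),interpolation=cv2.INTER_CUBIC)[:,:,::-1])
E
```

```text
(no output)
```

View pics/s12.png

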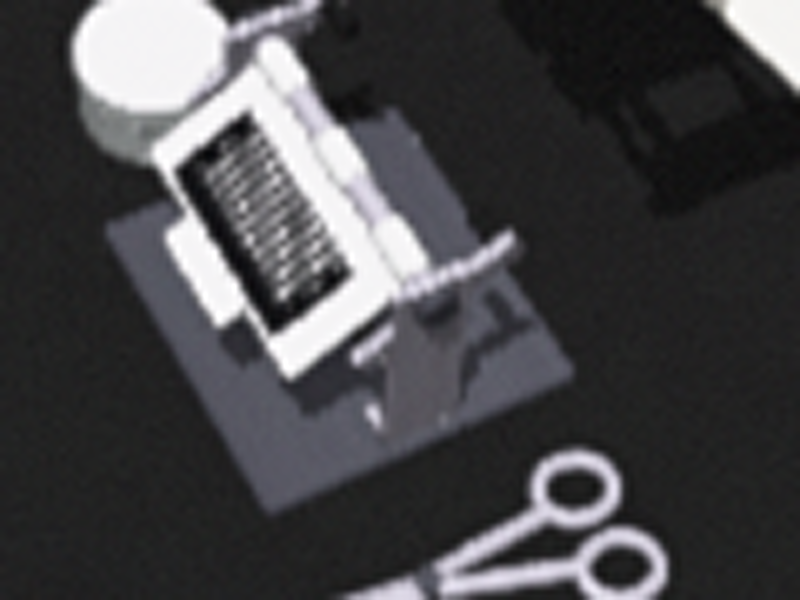

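The paddle now lies parallel to the crossbars, comb up, corners at (290,378) and (152,150), which fits about 3.15 rad. The force reached 10 N on the stops. I check the rest of the scene, then hand in.

```bash
python3 - <<'E'
from nav import *
import cv2
a=cv2.imread("pics/scene0.png").astype(int);b=cv2.imread("pics/s12f.png").astype(int)
d=(np.abs(a-b).max(2)>40).astype(np.uint8)
n,_,s,c=cv2.connectedComponentsWithStats(d)
for i in range(1,n):
    if s[i,4]>15: print(s[i],c[i].round())
o=env.get_obs(); print(o['force'],np.abs(o['joint_velocities']).max())
E
```

```text
[245   0  19   5  38] [254.   3.]
[  258     0   174   273 12170] [374. 143.]
[248  11  18   4  37] [257.  12.]
[247  12  41  60 802] [268.  37.]
[444  31  10  13  37] [450.  37.]
[244  40  20  24 137] [252.  50.]
[423  44  18   7  69] [431.  48.]
[383  51  26  31 624] [394.  65.]
[447  62   7  14  62] [450.  68.]
[448  94   7  10  36] [451.  99.]
[435 105  13   5  42] [441. 107.]
[411 109  12   3  23] [417. 110.]
[421 113   7  11  35] [424. 117.]
[436 115  13  12  77] [441. 119.]
[407 130   6   9  27] [410. 134.]
[442 131  14  25 135] [448. 143.]
[440 134   8   9  33] [443. 138.]
[440 165   5   8  23] [442. 168.]
[322 261  38  48 941] [341. 284.]
[303 279  37  53 843] [321. 306.]
[1.3024034  0.08407565 0.4026427 ] 2.6201685947335784
```

Only the arm and the paddle have changed; the stand edges, shears, tin, spray and turntable show no difference. I let the arm settle and hand in.

carry_out(targets=[[[0,0,0],[0,0,0]],[[0,0,0],[0,0,0]],[[0,0,0],[0,0,0]]])

```text
time_s: 15.8
tool_pos: [0.4605, 0.2741, 0.2153]
tool_rot: [-89.9, -0.0, 82.8]
force: [1.0, 0.9, 0.2]
grip_width: 0.0004
```

```bash
python3 -c "
from cell import env
print(env.sign_off())"
```

```text
the job is handed in; nothing more can be done
None
```

The flag is set to ready: the white paddle lies on its far stops with the comb face up, and I handed the job in at about 16 s. The sign-off gives no verdict, so this rests on my own checks.

**What I did:** With the fingers shut, I pushed the paddle's tab up past upright and over, at roughly 1.4 rad/s as planned. I then pressed it down with a fingertip until the force reached about 10 N on the stops, and backed the arm clear.

**Last checks:**
- **Paddle:** It lies parallel to the stand's crossbars, and the picture fits about 3.15 rad (over 3.04 is needed). The camera fit is only good to a few hundredths of a radian, so the 10 N on the stops is the firmer sign.
- **Surroundings:** Comparing the scene picture with the first one, only the arm and paddle changed. The stand, shears, tin, spray bottle and turntable tools did not move.

**What disagreed:** The first press stopped short, leaving the paddle at about 2.9–3.0 rad with no force felt. The pictures showed the shut fingertips ending about 13 mm short of the stated tool point, so I pressed again, lower.

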